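# Index the five-hole hub by three clicks

### The arm

A 6-joint arm with a two-finger parallel gripper is mounted at the origin on the work surface. World frame = base frame: x ahead of the robot, y to its left, z up, the work surface at z = 0. Lengths are in m, angles in rad, forces in N, time in s.
With the tool pointing down it reaches from about 0.275 to 0.725 m from the base axis. Payload 5.6 kg.
Tool frame: the origin (TCP) lies on the front face of the gripper's body, between the roots of the fingers; the fingertips stand 73 mm ahead of it and the grasp point (between the pads) lies 54 mm ahead of it; z points along the fingers, y is the line along which they close (so a half turn about z gives the same grasp; the last joint's range is limited). The gripper opens to 85 mm and grips with 20 to 120 N. Pads are 22 mm wide; open, the fingers measure 114 mm over their backs; the gripper's body (76 mm by 85 mm) begins 54 mm behind the grasp point. The pads swing forward as they close: fully open they stand 13 mm farther back than shut.
Start: joints at [-0.84, 0.255, 0.108, 0, -1.424, -0.285], TCP at [0.237, -0.496, 0.304] pointing down, gripper open.
Joint ranges: [-2.95, 2.95], [-1.21, 1.97], [-1.09, 1.5], [-2.87, 1.71], [-2.94, -0.07], [-3.05, 3.05]. Speed limits (rad/s): [2.57, 2.57, 3.14, 3.14, 3.14, 3.14].

### API

Orientations are given as a unit quaternion [w, x, y, z].
In Python, from station import r gives the robot as it stands.
- The arm moves only by the tool drive_tool, never from a script. Its argument "motion" is a list of rows, each an object with "xyz": the shift along the world's x, y, z in cm, a list of three; "twist": the turn, a rotation vector about the world's x, y, z in rad, a list of three. In form: [{"xyz": [dx, dy, dz], "twist": [rx, ry, rz]}, ...]. A call has 1 to 12 rows; each row is the pose to reach, as a shift and turn from the pose commanded when the call began; what a row does not reach only later rows make up. A row lasts 1/8 s, in which the tool goes at most 62.5 mm and 10.7 degrees, less where a joint would pass 70% of its speed; a pose out of reach is approached as far as the arm can. A call with a gripper value outside its range is refused whole. "hand" is the closure, from 0 (fully open) to 1 (shut), set as the call begins (left out, the last holds). The fingers move at their own pace and stop on an object; "force" is the grip in N (left out, the last holds). Time passes only in rows, so rows that repeat a pose let the fingers close. It gives the time, the measured TCP pose, the force, the opening and the grip force at its end, in the units of the state.
- r.sense(): the state, without advancing time (a new reading comes with each control period).
- r.snapshot(name): name is "scene" or "top" or "wrist"; returns (picture, depth): 480x640x3 uint8, red, green, blue; 480x640 float32, m along the optical axis (not along the pixel's ray), 0 where there is no reading.
- r.calibration(name): a dict with "fx", "fy", "cx", "cy" (pixels), "world_from_camera" (4x4, takes a point from camera to world coordinates). Camera axes: x right, y up, looking along -z (the intrinsics and any distortion apply to the point x, -y, -z); pixel columns grow to the right and rows downward; lengths in m; the calibration is good to about 2 mm. A picture is of the moment at which its call begins: read the wrist's pose just before it. calibration takes no time and is no camera call; for the wrist camera it gives the pose at the moment of the call.
- r.close_job(): hands the job in; it is judged then, once.
The state is a dict: "t": time; "qpos": joint angles; "dq": joint speeds; "effort": joint torques, N m; "tool_pos": TCP position; "orientation": TCP orientation; "contact_force": force on the tool from outside, world axes, zero at the start; "wrist_torque": the same for the moment, N m; "finger_gap": opening from 0.0 (shut) to 1.0 (fully open); "finger_force": force on a finger pad.
Only numpy, scipy, OpenCV 4.12 (cv2) and the standard library are available. Lean on these libraries where they do the work, as an engineer would, in place of code of your own. Each camera call takes 0.05 s, during which the arm holds its last target. There are 200 camera calls.

### The job

Two index fixtures stand on the bench. On the one that carries the round hub with five holes, take the black T-bar and turn the notched plate three clicks clockwise (seen from above), so that the next hole of the hub comes under the drill guide; leave the plate resting in that notch. Do not turn the other fixture, the one that carries the square part.

Things in the scene. Friction and masses are not known exactly. Their poses are not given: they have to be found in the camera images.
- hub_dial (a joint): Angle (rad) of the notched plate (116 mm across) under the ROUND aluminium hub with five dark holes (hub 92 mm across). Starts in a notch at about 0, grows clockwise seen from above; range -2.0 to 3.0. 15 notches, 24 degrees (0.419) apart; a sprung plunger clicks into each and draws the plate to its middle. A tooth takes about 0.15 N m. Three clicks are 72 degrees (1.257), one hole of the hub.
- hub_dial_grip (a point): Grip point of the hub fixture's black T-bar: on the vertical turning axis, 84 mm above the bench, 12 mm below the bar's top. The bar is 60 mm long along this point's x axis, 14 thick along y, 32 tall; x and y turn with the plate, z is up. Around and under the bar nothing of the fixture is higher than 60 mm above the bench. The grey base (190 x 110 mm) is bolted down, turned by up to 30 degrees.
- square_dial (a joint): Angle (rad) of the same kind of plate on the other fixture, which carries a SQUARE aluminium part (72 mm) with four holes; starts in a notch at about 0 and must stay there.
- square_dial_grip (a point): Grip point of the other fixture's T-bar, same sizes and axes; leave it alone.

How it is judged:
At the end, for the whole second after the job is handed in: The hub fixture's plate rests, still, three clicks clockwise of its start (72 degrees, within 10 degrees), and the other fixture's plate is in its starting notch (within 10 degrees) (value of joint hub_dial between 1.08 and 1.432 rad and velocity of joint hub_dial between -0.05 and 0.05 rad/s and value of joint square_dial between -0.175 and 0.175 rad); the robot touches nothing.
It fails at once if the other fixture, with the square part, is turned out of its notch (more than 12 degrees) (value of joint square_dial above 0.21 rad or value of joint square_dial below -0.21 rad).
It also fails if it takes over 32 s, if anything falls off the work surface, if the arm or the gripper's body presses on something with over 40 N, if the wrist force passes 120 N, or if a joint passes its speed limit or range.

## Working session

There is one attempt and no reset: what is moved stays moved. The work goes in short steps, Python scripts to look and compute and a tool call to move; the robot and the scene stay as the last step left them, time stands still between calls to the robot, and variables do not carry over. Pictures are saved under pics/ and viewed, at most 10 in all, crops included, and the job is handed in when it is done.

Besides the shell and the picture viewer there is one more tool, called after "Request:" by a JSON object that holds its "name" and its "arguments". drive_tool: Moves the arm, as the interface text tells. Its arguments: {"type":"object","properties":{"motion":{"type":"array","items":{"type":"object","properties":{"xyz":{"type":"array","items":{"type":"number"}},"twist":{"type":"array","items":{"type":"number"}}}}},"hand":{"type":"number"},"force":{"type":"number"}},"required":["motion"]}

```bash
mkdir -p pics
python3 - <<'E'
from station import r
import cv2,numpy as np
s=r.sense();print(s['t'],s['tool_pos'],s['orientation'],s['finger_gap'])
for n in("top","scene"):
    p,d=r.snapshot(n);cv2.imwrite(f"pics/{n}0.png",p[:,:,::-1]);np.savez(f"{n}0.npz",p=p,d=d,**{k:v for k,v in r.calibration(n).items()})
    print(n,r.calibration(n))
E
```

```text
0.0 [ 0.23705983 -0.49589863  0.30298949] [-2.33061772e-04 -2.21021725e-01  9.75268414e-01  9.29114008e-04] 0.9991501270320579
top {'fx': 472.3204150394936, 'fy': 472.3204150394936, 'cx': 323.831655950232, 'cy': 234.53537801554802, 'world_from_camera': array([[-0.02500836,  0.9879969 , -0.15243592,  0.45315658],
       [-0.99961729, -0.02651803, -0.00787837, -0.00882883],
       [-0.01182611,  0.15218056,  0.98828195,  0.72200758],
       [ 0.        ,  0.        ,  0.        ,  1.        ]])}
scene {'fx': 560.456935315788, 'fy': 560.456935315788, 'cx': 319.8449367919831, 'cy': 243.28434655728967, 'world_from_camera': array([[ 0.08190205, -0.78317689,  0.61638138,  0.99339695],
       [ 0.99660205,  0.05893296, -0.05754362, -0.06085876],
       [ 0.00874165,  0.61899989,  0.78534243,  0.69665919],
       [ 0.        ,  0.        ,  0.        ,  1.        ]])}
```

View pics/top0.png

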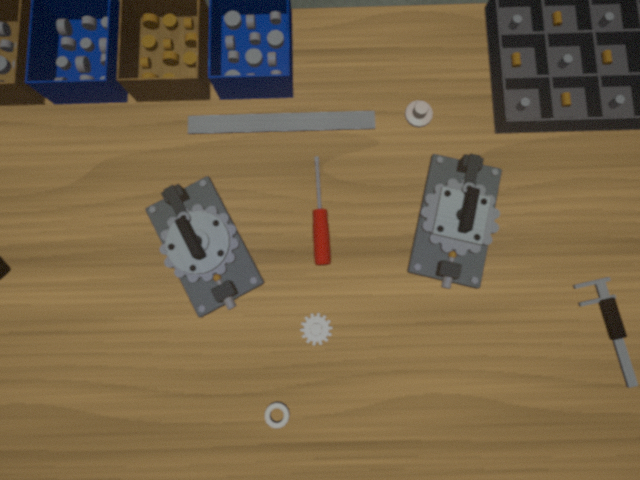

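View pics/scene0.png

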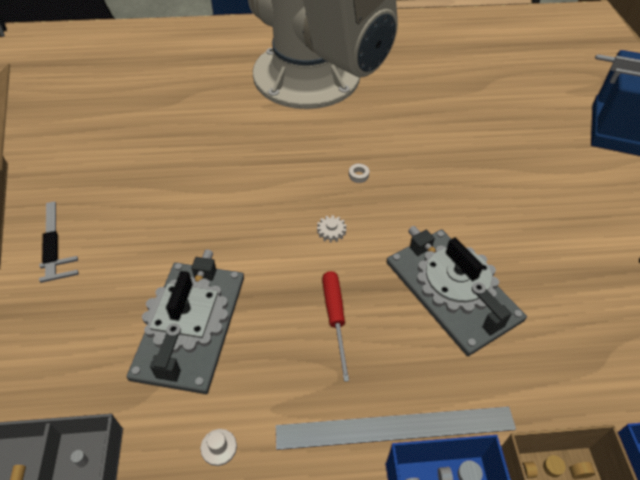

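The top view shows the round-hub fixture on the left, with its bar at about (190,238) and its drill guide at (175,197). The square one is on the right, at about (468,210). Next I measure the bar.

```bash
cat > m.py <<'E'
import numpy as np,cv2
def bar(p,d,c,z=0.096,near=None):
    """dark pixels cast on plane z; blobs whose depth says they are up there"""
    T=np.array(c['world_from_camera']);v,u=np.mgrid[:480,:640]
    ray=np.stack([(u-c['cx'])/c['fx'],-(v-c['cy'])/c['fy'],-np.ones(u.shape)],-1)@T[:3,:3].T
    W=ray*d[...,None]+T[:3,3]
    m=((p.max(-1)<75)&(abs(W[...,2]-z)<0.008)&(d>0)).astype(np.uint8)
    n,l,st,_=cv2.connectedComponentsWithStats(m)
    for i in range(1,n):
        if st[i,4]<80: continue
        P=(ray*((z-T[2,3])/ray[...,2])[...,None]+T[:3,3])[l==i]
        (x,y),(a,b),_=cv2.minAreaRect((P[:,:2]*1000).astype(np.float32))
        q=P[:,:2]-P[:,:2].mean(0);w,V=np.linalg.eigh(q.T@q);e=V[:,1]
        print('px',st[i],'mean',P[:,:2].mean(0).round(4),'rect mm',round(x,1),round(y,1),'size',round(a,1),round(b,1),'ang',round(np.degrees(np.arctan2(e[1],e[0])),1),'z',np.median(W[l==i][:,2]).round(4))
E
python3 - <<'E'
import numpy as np;from m import bar
for n in("top0","scene0"):
    f=np.load(n+".npz");print(n);bar(f['p'],f['d'],f)
f=np.load("top0.npz");print(f['p'][225:255:6,186:192].max(-1), f['d'][238,190])
T=f['world_from_camera']
v,u=np.mgrid[:480,:640];d=f['d']
W=np.stack([(u-f['cx'])/f['fx'],-(v-f['cy'])/f['fy'],-np.ones(u.shape)],-1)*d[...,None]@T[:3,:3].T+T[:3,3]
for x in [(175,197),(190,238),(195,252),(180,222),(223,290)]: print(x,W[x[1],x[0]].round(4))
E
```

```text
top0
px [461 187  18  44 458] mean [ 0.5793 -0.2014] rect mm 579.9 -201.5 size 14.6 60.0 ang 165.0 z 0.0948
px [176 217  26  42 423] mean [0.5509 0.1782] rect mm 550.9 178.0 size 59.9 13.1 ang -152.8 z 0.0953
scene0
px [608  86  32  29 306] mean [0.2612 0.5216] rect mm 248.4 531.0 size 51.0 68.1 ang -145.9 z 0.0959
px [448 238  36  35 439] mean [0.5562 0.1764] rect mm 555.4 175.9 size 61.1 17.8 ang -153.1 z 0.0946
px [166 271  24  42 460] mean [ 0.5852 -0.204 ] rect mm 585.3 -204.0 size 16.0 62.7 ang 166.9 z 0.0949
[[ 49  43  45  42  63  97]
 [ 49  47  50  51  41  48]
 [ 52  47  44  52  51  47]
 [ 68  50  45  45  50  53]
 [137 125  98  67  49  44]] 0.63513863
(175, 197) [0.6159 0.2098 0.0592]
(190, 238) [0.5499 0.1762 0.0957]
(195, 252) [0.5306 0.1688 0.0969]
(180, 222) [0.5721 0.1901 0.0958]
(223, 290) [0.4814 0.1428 0.0437]
```

The bar is at (0.551, 0.178), angle 27°, with its top at 0.096 and a size of 60×14, all as expected. The tool's y axis is already at 115.6° and needs 117.2°. I move above the bar first.

Request:
{"name": "drive_tool", "arguments": {"motion": [{"xyz": [1, 2.2, 0], "twist": [0, 0, 0]}, {"xyz": [3.4, 7.3, 0], "twist": [0, 0, 0]}, {"xyz": [6, 13, 0], "twist": [0, 0, 0]}, {"xyz": [8.6, 18.5, 0], "twist": [0, 0, 0]}, {"xyz": [11.2, 24, 0], "twist": [0, 0, 0]}, {"xyz": [13.8, 29.7, 0], "twist": [0, 0, 0.03]}, {"xyz": [16.4, 35.3, 0], "twist": [0, 0, 0.03]}, {"xyz": [19, 41, 0], "twist": [0, 0, 0.03]}, {"xyz": [21.6, 46.5, -1], "twist": [0, 0, 0.03]}, {"xyz": [24.2, 52, -2], "twist": [0, 0, 0.03]}, {"xyz": [26.8, 57.6, -3], "twist": [0, 0, 0.03]}, {"xyz": [29, 62.5, -4], "twist": [0, 0, 0.03]}], "hand": 0}}

```text
t: 1.6
tool_pos: [0.5275, 0.1309, 0.2631]
orientation: [-0.0, -0.236, 0.972, -0.0]
contact_force: [0.9, -0.7, 0.0]
finger_gap: 0.999
finger_force: 0.0
```

Request:
{"name": "drive_tool", "arguments": {"motion": [{"xyz": [1.6, 3.5, -1], "twist": [0, 0, 0]}, {"xyz": [2.4, 4.9, -2], "twist": [0, 0, 0]}, {"xyz": [2.4, 4.9, -2], "twist": [0, 0, 0]}, {"xyz": [2.4, 4.9, -2], "twist": [0, 0, 0]}]}}

```text
t: 2.1
tool_pos: [0.551, 0.1768, 0.2443]
orientation: [0.0, -0.235, 0.972, -0.0]
contact_force: [-0.3, -0.1, 1.4]
finger_gap: 1.004
finger_force: 0.0
```

Run:
```python
from station import r
import cv2,numpy as np;from m import bar
s=r.sense();print(s['t'],s['tool_pos'],s['orientation'],s['qpos'])
c=r.calibration("wrist");p,d=r.snapshot("wrist");cv2.imwrite("pics/w1.png",p[:,:,::-1]);bar(p,d,c)
c=r.calibration("top");p,d=r.snapshot("top");bar(p,d,c)
```

```text
2.1 [0.55101591 0.17682885 0.24425471] [ 7.33364264e-05 -2.35289120e-01  9.71925416e-01 -9.86729753e-05] [ 5.80733124e-01  3.35023343e-01  6.67674898e-02  2.43922850e-04
 -1.30246877e+00 -1.67656205e+00]
px [ 311  200   20   84 1523] mean [0.5469 0.1772] rect mm 547.6 177.6 size 59.1 12.8 ang -152.6 z 0.0945
px [461 187  18  44 450] mean [ 0.5797 -0.2014] rect mm 579.7 -201.3 size 14.3 59.7 ang 165.1 z 0.0949
px [175 217  27  41 425] mean [0.5512 0.1784] rect mm 551.5 178.0 size 60.1 13.6 ang -152.8 z 0.0953
```

View pics/w1.png

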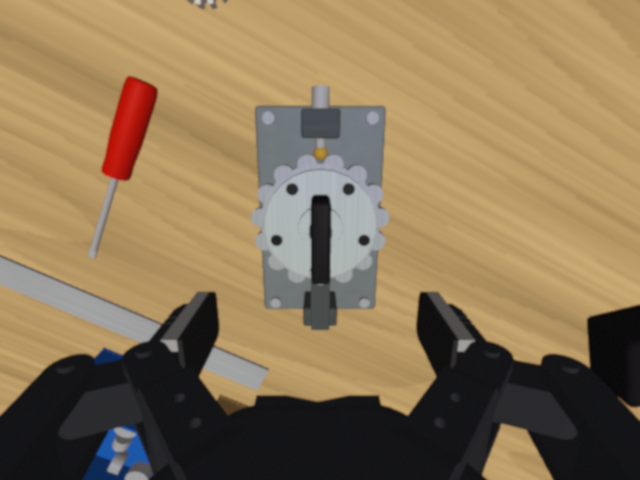

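The wrist view shows the bar at (320,240) on the hub, aligned between the fingers. Joint 6 is at -1.68, so 72° clockwise would leave it close to its -3.05 limit. I take the equivalent half-turned grasp instead.

Request:
{"name": "drive_tool", "arguments": {"motion": [{"xyz": [0, 0, 0], "twist": [0, 0, 0.1]}, {"xyz": [0, 0, 0], "twist": [0, 0, 0.25]}, {"xyz": [0, 0, 0], "twist": [0, 0, 0.42]}, {"xyz": [0, 0, 0], "twist": [0, 0, 0.6]}, {"xyz": [0, 0, 0], "twist": [0, 0, 0.78]}, {"xyz": [0, 0, 0], "twist": [0, 0, 0.96]}, {"xyz": [0, 0, 0], "twist": [0, 0, 1.14]}, {"xyz": [0, 0, 0], "twist": [0, 0, 1.32]}, {"xyz": [0, 0, 0], "twist": [0, 0, 1.5]}, {"xyz": [0, 0, 0], "twist": [0, 0, 1.57]}]}}

```text
t: 3.45
tool_pos: [0.5511, 0.1769, 0.2448]
orientation: [-0.001, 0.854, -0.52, 0.0]
contact_force: [0.3, -0.1, 0.9]
finger_gap: 1.0
finger_force: 0.0
```

Request:
{"name": "drive_tool", "arguments": {"motion": [{"xyz": [0, 0, 0], "twist": [0, 0, 0.1]}, {"xyz": [0, 0, 0], "twist": [0, 0, 0.25]}, {"xyz": [0, 0, 0], "twist": [0, 0, 0.42]}, {"xyz": [0, 0, 0], "twist": [0, 0, 0.6]}, {"xyz": [0, 0, 0], "twist": [0, 0, 0.78]}, {"xyz": [0, 0, 0], "twist": [0, 0, 0.96]}, {"xyz": [0, 0, 0], "twist": [0, 0, 1.14]}, {"xyz": [0, 0, 0], "twist": [0, 0, 1.32]}, {"xyz": [0, 0, 0], "twist": [0, 0, 1.48]}, {"xyz": [0, 0, 0], "twist": [0, 0, 1.57]}, {"xyz": [0, 0, 0], "twist": [0, 0, 1.57]}, {"xyz": [0, 0, 0], "twist": [0, 0, 1.57]}]}}

```text
t: 4.95
tool_pos: [0.5511, 0.1774, 0.2443]
orientation: [-0.0, 0.972, 0.234, 0.0]
contact_force: [0.2, 0.9, 0.0]
finger_gap: 0.997
finger_force: 0.0
```

Run:
```python
from station import r
from m import bar
s=r.sense();print(s['t'],s['tool_pos'],s['orientation'],s['qpos'])
c=r.calibration("wrist");p,d=r.snapshot("wrist");bar(p,d,c)
```

```text
4.95 [0.5511173 0.1773982 0.2443059] [-9.96209131e-05  9.72281495e-01  2.33813155e-01  3.03502963e-04] [ 5.81373782e-01  3.35246386e-01  6.73084587e-02  1.86962208e-05
 -1.30221979e+00  1.46141303e+00]
px [ 305  197   21   84 1497] mean [0.5525 0.18  ] rect mm 551.6 179.4 size 58.7 13.4 ang -152.9 z 0.0945
```

Both wrist views agree on about (0.5505, 0.178). I descend 10.5 cm and grip.

Request:
{"name": "drive_tool", "arguments": {"motion": [{"xyz": [0, 0.05, -1.5], "twist": [0, 0, 0]}, {"xyz": [0, 0.05, -4], "twist": [0, 0, 0]}, {"xyz": [0, 0.05, -7], "twist": [0, 0, 0]}, {"xyz": [0, 0.05, -9], "twist": [0, 0, 0]}, {"xyz": [0, 0.05, -10], "twist": [0, 0, 0]}, {"xyz": [0, 0.05, -10.5], "twist": [0, 0, 0]}, {"xyz": [0, 0.05, -10.5], "twist": [0, 0, 0]}]}}

```text
t: 5.88
tool_pos: [0.5513, 0.1783, 0.139]
orientation: [-0.0, 0.972, 0.235, 0.0]
contact_force: [1.1, -1.1, 0.3]
finger_gap: 0.999
finger_force: 0.0
```

Request:
{"name": "drive_tool", "arguments": {"motion": [{"xyz": [0, 0, 0], "twist": [0, 0, 0]}, {"xyz": [0, 0, 0], "twist": [0, 0, 0]}, {"xyz": [0, 0, 0], "twist": [0, 0, 0]}, {"xyz": [0, 0, 0], "twist": [0, 0, 0]}, {"xyz": [0, 0, 0], "twist": [0, 0, 0]}, {"xyz": [0, 0, 0], "twist": [0, 0, 0]}, {"xyz": [0, 0, 0], "twist": [0, 0, 0]}, {"xyz": [0, 0, 0], "twist": [0, 0, 0]}], "hand": 1, "force": 50}}

```text
t: 6.88
tool_pos: [0.5509, 0.179, 0.1392]
orientation: [-0.001, 0.972, 0.235, 0.0]
contact_force: [-3.4, 4.6, 2.6]
finger_gap: 0.152
finger_force: 49.1
```

The grip is on the bar: 13 mm opening at 49 N. Next I turn it clockwise by 72°.

Request:
{"name": "drive_tool", "arguments": {"motion": [{"xyz": [0, 0, 0], "twist": [0, 0, -0.08]}, {"xyz": [0, 0, 0], "twist": [0, 0, -0.2]}, {"xyz": [0, 0, 0], "twist": [0, 0, -0.33]}, {"xyz": [0, 0, 0], "twist": [0, 0, -0.46]}, {"xyz": [0, 0, 0], "twist": [0, 0, -0.59]}, {"xyz": [0, 0, 0], "twist": [0, 0, -0.72]}, {"xyz": [0, 0, 0], "twist": [0, 0, -0.85]}, {"xyz": [0, 0, 0], "twist": [0, 0, -0.98]}, {"xyz": [0, 0, 0], "twist": [0, 0, -1.11]}, {"xyz": [0, 0, 0], "twist": [0, 0, -1.22]}, {"xyz": [0, 0, 0], "twist": [0, 0, -1.26]}, {"xyz": [0, 0, 0], "twist": [0, 0, -1.26]}]}}

```text
t: 8.38
tool_pos: [0.551, 0.1792, 0.1392]
orientation: [-0.001, 0.924, -0.383, -0.0]
contact_force: [-3.5, 4.5, 3.7]
finger_gap: 0.152
finger_force: 49.1
```

Run:
```python
from station import r
s=r.sense();print({k:s[k] for k in s})
```

```text
{'t': 8.375, 'qpos': array([ 0.58352595,  0.41278933, -0.0989427 , -0.00139102, -1.05788174,
        0.20185244]), 'dq': array([-0.000406  ,  0.0017647 , -0.00076947, -0.00018117, -0.00140919,
        0.01256713]), 'effort': array([ -3.17627706, -42.76660681,  19.94412661,   6.1256361 ,
         0.1033987 ,  -0.11461167]), 'tool_pos': array([0.55102621, 0.17920354, 0.13921016]), 'orientation': array([-8.29379806e-04,  9.23744888e-01, -3.83007394e-01, -1.70982168e-04]), 'contact_force': array([-3.45522887,  4.54042633,  3.71338031]), 'wrist_torque': array([ 1.60586176,  1.23800312, -0.0656517 ]), 'finger_force': 49.12344977259636, 'finger_gap': 0.152066786896307}
```

The tool turned 72.2° with almost no torque left on it. I release, lift and check.

Request:
{"name": "drive_tool", "arguments": {"motion": [{"xyz": [0, 0, 0], "twist": [0, 0, 0]}, {"xyz": [0, 0, 0], "twist": [0, 0, 0]}, {"xyz": [0, 0, 0], "twist": [0, 0, 0]}, {"xyz": [0, 0, 0], "twist": [0, 0, 0]}, {"xyz": [0, 0, 0], "twist": [0, 0, 0]}, {"xyz": [0, 0, 0], "twist": [0, 0, 0]}], "hand": 0}}

```text
t: 9.12
tool_pos: [0.5512, 0.1782, 0.1389]
orientation: [0.0, 0.924, -0.383, 0.0]
contact_force: [0.3, -0.3, -0.9]
finger_gap: 0.998
finger_force: 0.0
```

Request:
{"name": "drive_tool", "arguments": {"motion": [{"xyz": [0, 0, 0.5], "twist": [0, 0, 0]}, {"xyz": [0, 0, 2], "twist": [0, 0, 0]}, {"xyz": [0, 0, 5], "twist": [0, 0, 0]}, {"xyz": [0, 0, 9], "twist": [0, 0, 0]}, {"xyz": [0, 0, 12], "twist": [0, 0, 0]}, {"xyz": [0, 0, 12], "twist": [0, 0, 0]}, {"xyz": [0, 0, 12], "twist": [0, 0, 0]}]}}

```text
t: 10.0
tool_pos: [0.5509, 0.1783, 0.2591]
orientation: [-0.0, 0.924, -0.383, -0.0]
contact_force: [0.3, 0.9, -0.6]
finger_gap: 1.002
finger_force: 0.0
```

Run:
```python
from station import r
import cv2
from m import bar
s=r.sense();print(s['t'],s['tool_pos'],s['contact_force'])
for n in("wrist","top"):
    c=r.calibration(n);p,d=r.snapshot(n);cv2.imwrite(f"pics/{n}2.png",p[:,:,::-1]);bar(p,d,c)
```

```text
10.0 [0.55092522 0.17825069 0.25908504] [ 0.29024757  0.86884487 -0.55438429]
px [ 307  195   19   79 1316] mean [0.5519 0.1759] rect mm 551.1 177.0 size 12.8 58.6 ang 135.3 z 0.0945
px [461 187  18  44 449] mean [ 0.5797 -0.2014] rect mm 579.8 -201.2 size 14.4 59.7 ang 165.2 z 0.0946
px [183 220  24  21 239] mean [0.5602 0.1692] rect mm 559.6 169.1 size 13.8 32.9 ang 132.4 z 0.0952
```

View pics/wrist2.png

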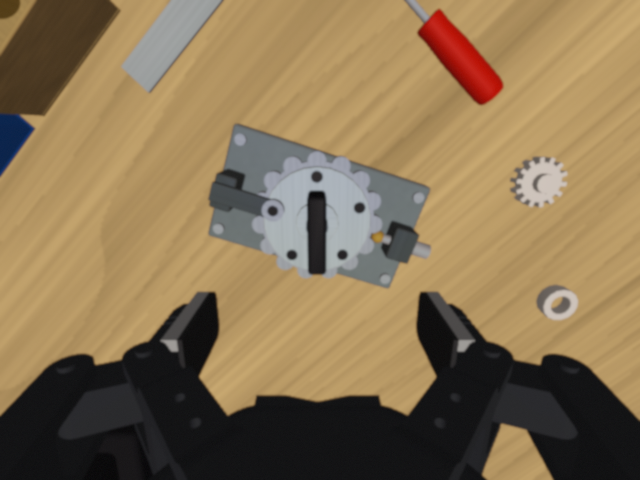

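The picture shows the bar at (317,232), now at -44.7° against 27.2° before, which is 72° clockwise. A hole sits under the guide at (272,211), the plunger is seated at (378,238), and the gripper is clear. The square fixture's bar still reads 165°, as at the start.

```bash
python3 -c "
from station import r
print(r.close_job())"
```

```text
the job is handed in; nothing more can be done
None
```

The hub plate was turned 72° (three clicks) clockwise and rests in its notch; the square fixture did not move, the gripper was clear, and the job was handed in at about 10 s (no verdict was returned).

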